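# Stack the empty parts pots by height and set the odd one aside

### The arm

A 6-joint arm with a two-finger parallel gripper is mounted at the origin on the work surface. World frame = base frame: x ahead of the robot, y to its left, z up, the work surface at z = 0. Lengths are in mm, angles in rad, forces in N, time in s.
With the tool pointing down it reaches from about 325 to 775 mm from the base axis. Payload 9.3 kg.
Tool frame: the origin (TCP) lies on the centre line of the jaws, within the pads' length; the fingertips stand 11 mm ahead of it and the grasp point (between the pads) lies 8 mm behind it; z points along the fingers, y is the direction in which the jaws open and shut (so a half turn about z gives the same grasp; the last joint's range is limited). The gripper opens to 85 mm and grips with 20 to 120 N. Pads are 22 mm wide; open, the fingers measure 114 mm over their backs; the gripper's body (76 mm by 85 mm) begins 54 mm behind the grasp point. The pads swing forward as they close: fully open they stand 13 mm farther back than shut.
Start: joints at [1.014, 0.259, 0.021, 1.334, 0, 1.418], TCP at [216.104, 505.762, 242.279] pointing down, gripper open.
Joint ranges: [-3.04, 3.04], [-0.91, 1.82], [-1.04, 1.36], [-1.92, 1.95], [-1.52, 1.45], [-3.14, 3.14]. Speed limits (rad/s): [2.22, 2.22, 2.79, 3.14, 3.14, 3.14].

### API

Orientations are given as a unit quaternion [w, x, y, z].
In Python, from rig import * gives the robot as it stands.
- The arm moves only by the tool send_rows, never from a script. Its argument "motion" is a list that holds one entry, the list of rows, each a list of 7 numbers: the shift along the world's x, y, z in cm, then the turn, a rotation vector about the world's x, y, z in degrees, then the opening, from -1 (shut) to 1 (fully open), so that 0 is half open. In form: [[[dx, dy, dz, wx, wy, wz, hand], ...]]. A call has 1 to 5 rows; each row is the pose to reach, as a shift and turn from the pose commanded when the call began; what a row does not reach only later rows make up. A row lasts 1/8 s, in which the tool goes at most 62.5 mm and 10.7 degrees, less where a joint would pass 70% of its speed; a pose out of reach is approached as far as the arm can. A call with a gripper value outside its range is refused whole. The fingers move at their own pace and stop on an object; the grip force is fixed at half the most. Time passes only in rows, so rows that repeat a pose let the fingers close. It gives the time, the measured TCP pose, the force and the opening at its end, in the units of the state.
- state(): the state, without advancing time (a new reading comes with each control period).
- camera(name): name is "side" or "top"; returns a dict with "color" (384x512x3 uint8, red, green, blue), "range_z" (384x512 float32, mm along the optical axis (not along the pixel's ray), 0 where there is no reading), "fx", "fy", "cx", "cy" (pixels), "k1" (the pictures are not rectified: a ray, as slopes to the right and down, at radius r is drawn at 1 + k1 r^2 times it, then the intrinsics apply), "rvec" (rotation vector, rad) and "tvec" (3), from world to camera coordinates, as OpenCV has them. Camera axes: x right, y down, z forward; pixel columns grow to the right and rows downward; lengths in mm; the calibration is good to about 2 mm. A picture is of the moment at which its call begins.
- close_job(): hands the job in, once; it reports no verdict.
The state is a dict: "time_s": time; "q": joint angles; "dq": joint speeds; "joint_efforts": joint torques, N m; "ee_pos": TCP position; "tool_rot": TCP orientation; "ft_force": force on the tool from outside, world axes, zero at the start; "torque": the same for the moment, N m; "width": finger opening in mm.
Only numpy, scipy, OpenCV 4.12 (cv2) and the standard library are available. Lean on these libraries where they do the work, as an engineer would, in place of code of your own. Each camera call takes 0.05 s, during which the arm holds its last target.

### The job

Clear the soldering bench: stack the round parts pots on the dark grey steel stacking base, the tallest (blue) at the bottom, then the white, then the yellow, each fully seated in the one below, and close the stack with the orange lid. The grey square pot will not fit that stack: stand it upright in the blue returns bin (when does not matter). Set things down rather than dropping them, and leave the brass flask, the little red-capped jar and the screwdriver where they are.

Things in the scene. Friction and masses are not known exactly. Their poses are not given: they have to be found in the camera images.
- tall_pot: Blue round open parts pot, the tallest: 62 mm high in all, 56 mm across outside, 50 mm across inside its open mouth. Its foot is a round plug 40 mm across and 7 mm high, tapering to 32 mm at the bottom; the shoulder above the foot rests on the rim of whatever it is stacked in. Origin: centre of the underside of the foot; z up. Stands upright on the bench, loose, about 70 g. Seated in the base its origin is 5 mm above the base's origin.
- mid_pot: White round open parts pot, like the blue one but 50 mm high in all; 56 mm across outside, 50 mm across inside its open mouth; same foot. Origin: centre of the underside of the foot; z up. Loose, about 60 g. Seated in the blue pot its origin is 55 mm above the blue pot's origin.
- short_pot: Yellow round open parts pot, like the others but 38 mm high in all; 56 mm across outside, 50 mm across inside its open mouth; same foot. Origin: centre of the underside of the foot; z up. Loose, about 50 g. Seated in the white pot its origin is 43 mm above the white pot's origin.
- pot_lid: Orange round lid, 56 mm across, with a black upright cylindrical knob 18 mm across and 34 mm high on top. From its underside: plug foot as on the pots 0 to 7 mm, disc 7 to 13 mm, knob 13 to 47 mm. Origin: centre of the underside of the foot; z up. Loose, about 50 g. Seated in the yellow pot its origin is 31 mm above the yellow pot's origin.
- square_pot: Grey square open parts pot, 52 x 52 mm outside (walls 3 mm), 50 mm high in all, on a 36 x 36 mm foot 7 mm high. Origin: centre of the underside; x and y along its sides, z up. Loose, about 60 g.
- stack_base: Dark grey steel round stacking base, 92 mm across and 12 mm high, fixed to the bench wherever it stands, with a round recess 54 mm across and 8 mm deep in the middle of its top that takes a pot's foot; the pot's shoulder rests on the rim of the recess. Origin: centre of its underside; z up.
- bin: Blue open returns bin, fixed to the bench wherever it stands, 200 mm along its x and 150 mm along its y, 50 mm high, walls and floor 4 mm thick. It is the one within the working area, on the left or right; the two larger blue bins of stock at the back are not it. Origin: centre of its underside; z up.
- flask: Brass-coloured vacuum flask, 66 mm across, 200 mm tall, loose, a plain upright cylinder standing at the back left of the pots. Leave it. Origin: centre of its underside.
- paste_jar: Little jar with a red cap, 24 mm across, 32 mm high, loose, standing among the pots. Leave it. Origin: centre of its underside.
- screwdriver: Screwdriver 150 mm long lying on the bench behind the pots (farther from the robot), loose. Leave it. Origin: its middle, at bench height; x along the shaft.

How it is judged (in metres and radians):
On the way, in this order (a step that is already met when the one before it is completed fails the run):
1. blue tall pot seated in the base and let go (horizontal distance between tall_pot and stack_base below 0.008 m and z of tall_pot in the frame of stack_base between 0.002 and 0.008 m and angle between tall_pot's own z axis and vertical below 0.07 rad and contact force between tall_pot and the fingers below 0.1 N and linear speed of tall_pot below 0.03 m/s), for 0.2 s.
2. white pot seated on the blue pot and let go (horizontal distance between mid_pot and tall_pot below 0.008 m and z of mid_pot in the frame of tall_pot between 0.052 and 0.058 m and angle between mid_pot's own z axis and vertical below 0.07 rad and contact force between mid_pot and the fingers below 0.1 N and linear speed of mid_pot below 0.03 m/s), for 0.2 s.
3. yellow pot seated on the white pot and let go (horizontal distance between short_pot and mid_pot below 0.008 m and z of short_pot in the frame of mid_pot between 0.04 and 0.046 m and angle between short_pot's own z axis and vertical below 0.07 rad and contact force between short_pot and the fingers below 0.1 N and linear speed of short_pot below 0.03 m/s), for 0.2 s.
4. lid seated on the yellow pot and let go (horizontal distance between pot_lid and short_pot below 0.008 m and z of pot_lid in the frame of short_pot between 0.028 and 0.034 m and angle between pot_lid's own z axis and vertical below 0.07 rad and contact force between pot_lid and the fingers below 0.1 N and linear speed of pot_lid below 0.03 m/s), for 0.2 s.
At the end, for the whole second after the job is handed in: Blue, white and yellow pot and lid stacked in that order in the base, each upright within 4 degrees, seated within 3 mm in height and centred within 8 mm on the one below; grey square pot upright within 6 degrees on the floor of the blue returns bin; all released and at rest (horizontal distance between tall_pot and stack_base below 0.008 m and z of tall_pot in the frame of stack_base between 0.002 and 0.008 m and angle between each of tall_pot, mid_pot, short_pot, pot_lid's own z axis and vertical below 0.07 rad and horizontal distance between mid_pot and tall_pot below 0.008 m and z of mid_pot in the frame of tall_pot between 0.052 and 0.058 m and horizontal distance between short_pot and mid_pot below 0.008 m and z of short_pot in the frame of mid_pot between 0.04 and 0.046 m and horizontal distance between pot_lid and short_pot below 0.008 m and z of pot_lid in the frame of short_pot between 0.028 and 0.034 m and x of square_pot in the frame of bin between -0.07 and 0.07 m and y of square_pot in the frame of bin between -0.047 and 0.047 m and z of square_pot in the frame of bin below 0.01 m and angle between square_pot's own z axis and vertical below 0.1 rad and linear speed of each of tall_pot, mid_pot, short_pot, pot_lid, square_pot below 0.02 m/s); the robot touches nothing.
It fails at once if the flask is shifted more than 3 cm from its place or knocked over (distance of flask from where it was at the start of the episode above 0.03 m or angle between flask's own z axis and vertical above 0.5 rad).
It fails at once if the red-capped jar is shifted more than 3 cm from its place or knocked over (distance of paste_jar from where it was at the start of the episode above 0.03 m or angle between paste_jar's own z axis and vertical above 0.5 rad).
It fails at once if the screwdriver is shifted more than 3 cm from its place (distance of screwdriver from where it was at the start of the episode above 0.03 m).
It fails at once if a pot or the lid is dropped from more than about 4 cm ((linear speed of tall_pot above 0.9 m/s and contact force between tall_pot and the fingers below 0.05 N) or (linear speed of mid_pot above 0.9 m/s and contact force between mid_pot and the fingers below 0.05 N) or (linear speed of short_pot above 0.9 m/s and contact force between short_pot and the fingers below 0.05 N) or (linear speed of pot_lid above 0.9 m/s and contact force between pot_lid and the fingers below 0.05 N) or (linear speed of square_pot above 0.9 m/s and contact force between square_pot and the fingers below 0.05 N)).
It also fails if it takes over 134 s, if anything falls off the work surface, if the arm or the gripper's body presses on something with over 40 N, if the wrist force passes 120 N, or if a joint passes its speed limit or range.

## Working session

There is one attempt and no reset: what is moved stays moved. The work goes in short steps, Python scripts to look and compute and a tool call to move; the robot and the scene stay as the last step left them, time stands still between calls to the robot, and variables do not carry over. Pictures are saved under pics/ and viewed, and the job is handed in when it is done.

Besides the shell and the picture viewer there is one more tool, called after "Call:" as a command line: name --argument value ..., lists and objects as JSON in quotes. send_rows: Moves the arm, as the interface text tells. Its arguments: {"type":"object","properties":{"motion":{"type":"array"}},"required":["motion"]}

```bash
mkdir -p pics; ls
cat > h.py <<'E'
from rig import *
import numpy as np, cv2
def snap(n,fn):
    c=camera(n); cv2.imwrite('pics/'+fn,cv2.cvtColor(c['color'],cv2.COLOR_RGB2BGR)); np.save('pics/'+fn[:-4]+'.npy',c,allow_pickle=True); return c
def cloud(c):
    h,w=c['range_z'].shape; v,u=np.mgrid[:h,:w].astype(float)
    xd=(u-c['cx'])/c['fx']; yd=(v-c['cy'])/c['fy']; x,y=xd.copy(),yd.copy()
    for _ in range(20):
        f=1+c['k1']*(x*x+y*y); x=xd/f;y=yd/f
    z=c['range_z'].astype(float); P=np.stack([x*z,y*z,z],-1)
    R=cv2.Rodrigues(np.array(c['rvec'],float))[0]; W=(P-np.array(c['tvec'],float).ravel())@R
    W[z<=0]=np.nan; return W
E
python3 - <<'E'
from h import *
print(state())
for n in('side','top'):
    c=snap(n,n+'0.png'); print(n,{k:c[k] for k in c if k not in('color','range_z')})
    R=cv2.Rodrigues(np.array(c['rvec'],float))[0]; print(-R.T@np.array(c['tvec'],float).ravel(), (c['range_z']>0).mean())
E
```

```text
pics
{'time_s': 0.0, 'q': array([ 1.01438890e+00,  2.59194942e-01,  2.07665089e-02,  1.33367592e+00,
       -5.54780521e-06,  1.41823247e+00]), 'dq': array([-0.00020826, -0.00012556,  0.00197759,  0.0005424 , -0.0001113 ,
        0.00063328]), 'joint_efforts': array([-7.28472105e-05, -5.55639875e+01,  3.44533718e+01,  1.34690915e-02,
       -1.05052402e-04,  7.46972830e-06]), 'ee_pos': array([215.97710528, 505.54329294, 241.66652065]), 'tool_rot': array([-2.24411629e-04,  2.00552396e-01,  9.79682759e-01, -6.14312406e-04]), 'ft_force': array([0.81665314, 0.58313057, 0.1876886 ]), 'torque': array([ 0.01743564, -0.0340786 , -0.01097393]), 'width': 85.6277850258023}
side {'fx': 355.53953202929034, 'fy': 355.53953202929034, 'cx': 257.908571542184, 'cy': 190.19856346476868, 'k1': -0.11311230637631461, 'rvec': array([ 2.15750375, -0.40486873,  0.21275858]), 'tvec': array([-530.44100865,  124.54257303,  728.61542817])}
[ 302.81413136 -679.21869336  524.14170485] 0.9960123697916666
top {'fx': 497.5079936203604, 'fy': 497.5079936203604, 'cx': 253.11992601134384, 'cy': 194.40079111539927, 'k1': -0.09591413767043185, 'rvec': array([ 2.10013926, -2.13331454,  0.22043697]), 'tvec': array([  11.85420855,  544.14755497, 1256.3807204 ])}
[ 280.1407229    11.61238608 1340.19249598] 0.9961598714192709
```

View pics/side0.png

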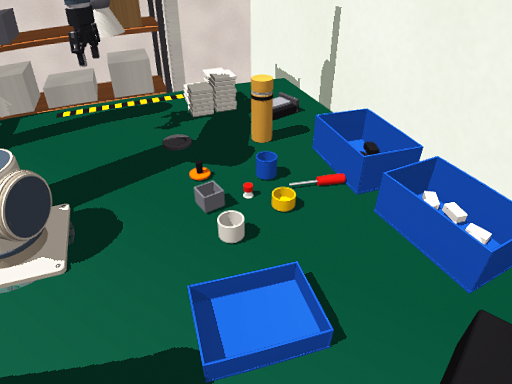

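View pics/top0.png

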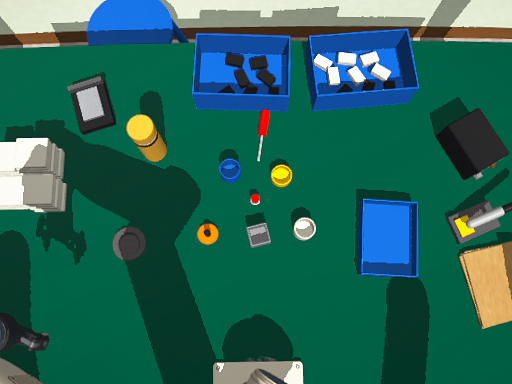

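Top view (up = +x, left = +y): base (129,243), blue pot (230,170), yellow (281,176), white (304,229), square pot (258,235), lid (208,234), jar (255,199), flask (143,128), screwdriver (262,130), bin (388,237). The side view shows all of them too.

```bash
cat > m.py <<'E'
from h import *
reg={'blue':('top',(215,155,245,185)),'yellow':('top',(266,161,296,191)),'white':('top',(289,214,319,244)),'square':('top',(243,220,273,252)),'lid':('top',(193,219,223,249)),'jar':('top',(247,191,263,207)),'base':('top',(108,222,150,264)),'flask':('top',(122,108,172,165)),'bin':('top',(350,190,425,282)),'driver':('top',(252,105,275,165))}
C={n:np.load(f'pics/{n}0.npy',allow_pickle=True).item() for n in('top','side')}
W={n:cloud(C[n]) for n in C}
S=W['side'].reshape(-1,3); S=S[~np.isnan(S).any(1)]
bench=[]
for k,(n,(a,b,c,d)) in reg.items():
    p=W[n][b:d,a:c].reshape(-1,3); p=p[~np.isnan(p).any(1)]
    zb=np.median(p[p[:,2]<6,2]) if (p[:,2]<6).any() else np.nan
    t=p[p[:,2]>zb+6 if zb==zb else p[:,2]>6]
    zt=np.percentile(t[:,2],97); rim=t[t[:,2]>zt-5]
    cc,r=cv2.minEnclosingCircle(rim[:,:2].astype(np.float32))
    rect=cv2.minAreaRect(rim[:,:2].astype(np.float32))
    s=S[(np.hypot(S[:,0]-cc[0],S[:,1]-cc[1])<(r+8))&(S[:,2]>zb+6)]
    zs=np.percentile(s[:,2],97); sr=s[s[:,2]>zs-5]
    c2,r2=cv2.minEnclosingCircle(sr[:,:2].astype(np.float32))
    print(k,'bench',round(zb,1),'top z',round(zt,1),np.round(cc,1),'r',round(r,1),'rect',np.round(rect[0],1),np.round(rect[1],1),round(rect[2],1),'| side z',round(zs,1),np.round(c2,1),round(r2,1),len(rim),len(sr))
E
python3 m.py
```

```text
blue bench -0.6 top z 63.0 [614.3  64.5] r 27.8 rect [613.9  63.6] [53.2 53.6] 88.9 | side z 61.6 [615.9  65.3] 30.4 66 96
yellow bench -0.0 top z 39.7 [600.8 -74.6] r 28.3 rect [600.6 -74.3] [51.7 55.3] 89.9 | side z 38.1 [601.6 -74.8] 29.3 68 109
white bench -0.5 top z 52.1 [ 454.1 -130.6] r 27.8 rect [ 453.5 -131. ] [52.8 53.2] 89.5 | side z 50.1 [ 456.2 -131.4] 28.7 56 145
square bench -0.1 top z 51.8 [439.1  -8.5] r 35.1 rect [438.9  -8.9] [52.1 51.4] 13.0 | side z 50.0 [442.5 -10.3] 36.9 78 151
lid bench -0.7 top z 48.0 [447.7 126.6] r 8.9 rect [447.6 125.6] [16.4 15.9] 0.9 | side z 46.9 [450.6 125.8] 9.5 35 26
jar bench 0.0 top z 36.0 [538.6  -3.1] r 11.1 rect [539.4  -4. ] [19.9 18.5] 9.6 | side z 32.8 [541.1  -2.5] 12.3 36 51
base bench 0.2 top z 16.0 [433.3 335.1] r 54.2 rect [424.8 337.8] [86.2 91.9] 21.3 | side z 13.5 [427.3 339.8] 47.9 266 216
flask bench -0.8 top z 202.5 [684.9 275.6] r 32.5 rect [685.5 276.4] [58.7 62.7] 54.9 | side z 200.3 [686.  275.1] 33.2 394 151
bin bench 2.0 top z 53.2 [ 424.6 -352.7] r 122.1 rect [ 425.1 -353.5] [151.9 200.8] 85.7 | side z 51.2 [ 427.7 -354.5] 124.1 315 1268
driver bench -0.5 top z 40.2 [799.7 -29.6] r 29.1 rect [799.9 -29.6] [58.2  3.8] 86.7 | side z 109.6 [803.5 -29.9] 36.1 27 55
```

```bash
cat > m2.py <<'E'
exec(open('m.py').read().split('bench=[]')[0])
from scipy.optimize import least_squares
for n in W:
    w=W[n]; d=np.hypot(w[...,0]-427,w[...,1]-339)
    m=(d<75)&(w[...,2]>8)&(w[...,2]<17)
    m8=m.astype(np.uint8); cs,_=cv2.findContours(m8,cv2.RETR_EXTERNAL,cv2.CHAIN_APPROX_NONE)
    c=max(cs,key=cv2.contourArea)[:,0]; p=w[c[:,1],c[:,0]]; 
    f=lambda q:np.hypot(p[:,0]-q[0],p[:,1]-q[1])-q[2]
    r=least_squares(f,[427,339,46],loss='soft_l1',f_scale=2); print(n,'base',r.x,np.median(w[m][:,2]),m.sum(), np.median(w[d<18][:,2]))
    # driver
    m=(w[...,0]>560)&(w[...,0]<800)&(abs(w[...,1]+30)<90)&(w[...,2]>5)
    col=C[n]['color'].astype(int)
    dm=(abs(w[...,1]+30)<90)&(w[...,0]>625)&(w[...,0]<810)&(w[...,2]<35)&((col[...,0]>90))
    p=w[dm]; print('driver',p.min(0),p.max(0),len(p)); print(np.round(p[np.argsort(p[:,0])][:3]))
    s=(abs(w[...,0]-441)<45)&(abs(w[...,1]+9.5)<45)&(w[...,2]>42)
    print('sq',cv2.minAreaRect(w[s][:,:2].astype(np.float32)))
    s=(abs(w[...,0]-426)<130)&(abs(w[...,1]+354)<130)&(w[...,2]>44)
    print('bin',cv2.minAreaRect(w[s][:,:2].astype(np.float32)), np.median(w[(abs(w[...,0]-426)<40)&(abs(w[...,1]+354)<30)][:,2]))
E
python3 m2.py
```

```text
top base [424.24338779 340.60416568  42.69090739] 11.234057662446396 482 3.0490010673142485
driver [625.38042421 -93.0750938   -7.82526172] [802.0224205   -9.4695394   34.98283436] 354
[[625. -78.   4.]
 [625. -64.  16.]
 [626. -66.  26.]]
sq ((439.051513671875, -9.126407623291016), (52.08529281616211, 52.12651062011719), 13.515312194824219)
bin ((425.4885559082031, -354.0946044921875), (153.18234252929688, 201.47450256347656), 85.6762924194336) 4.169276234025614
side base [426.27502637 338.91046515  43.98624514] 11.49670618616997 231 4.377677510493066
driver [625.28695284 -90.07551643  -3.59125931] [803.91801141  14.51544502  34.08397484] 420
[[625. -62.  28.]
 [625. -58.  11.]
 [626. -63.  14.]]
sq ((442.19183349609375, -9.211395263671875), (52.16995620727539, 55.91883087158203), 13.850058555603027)
bin ((427.6522216796875, -354.0848083496094), (152.16754150390625, 201.55535888671875), 85.78884887695312) 4.396309764829136
```

Call:
send_rows --motion '[[[4,-4.4,0,0,0,0,1],[8,-8.8,0,0,0,0,1],[12,-13.2,0,0,0,0,1],[16,-17.6,0,0,0,0,1],[20,-22,0,0,0,0,1]]]'

```text
time_s: 0.72
ee_pos: [417.0, 284.2, 242.1]
tool_rot: [-0.0, 0.2, 0.98, -0.0]
ft_force: [0.5, 0.6, -0.9]
width: 85.2
```

Call:
send_rows --motion '[[[4,-4.4,0,0,0,0,1],[8,-8.8,0,0,0,0,1],[12,-13.2,0,0,0,0,1],[16,-17.6,0,0,0,0,1],[19.9,-22.1,0,0,0,0,1]]]'

```text
time_s: 1.35
ee_pos: [616.1, 63.1, 241.9]
tool_rot: [-0.0, 0.201, 0.98, 0.0]
ft_force: [1.4, -0.0, -0.0]
width: 85.3
```

Call:
send_rows --motion '[[[0,0,-4,0,0,0,1],[0,0,-8,0,0,0,1],[0,0,-11,0,0,0,1],[0,0,-11,0,0,0,1]]]'

```text
time_s: 1.85
ee_pos: [613.7, 64.7, 129.9]
tool_rot: [-0.003, 0.201, 0.98, -0.0]
ft_force: [1.2, 0.0, -0.2]
width: 85.8
```

Run:
```python
from h import *
for i in range(3):
    c=snap('side','s1.png'); s=state(); print(s['ee_pos'],s['q'],s['width'])
cv2.imwrite('pics/s1z.png',cv2.resize(cv2.cvtColor(c['color'],cv2.COLOR_RGB2BGR)[80:260,140:360],None,fx=3,fy=3))
```

```text
[614.69247173  64.78626113 131.84328411] [-3.06736319e-02  4.23559181e-01 -1.67798867e-02  1.13247754e+00
  2.70701962e-05  3.73132910e-01] 85.25586845763853
[615.39410005  64.81491125 133.05136727] [-3.05838663e-02  4.22505625e-01 -1.52711480e-02  1.13269935e+00
  9.86061220e-06  3.73124339e-01] 85.62146806562201
[615.74454491  64.78724854 133.65872842] [-3.06022450e-02  4.21861311e-01 -1.47035310e-02  1.13256212e+00
 -1.00851624e-05  3.73133797e-01] 85.22768292619082
```

View pics/s1z.png

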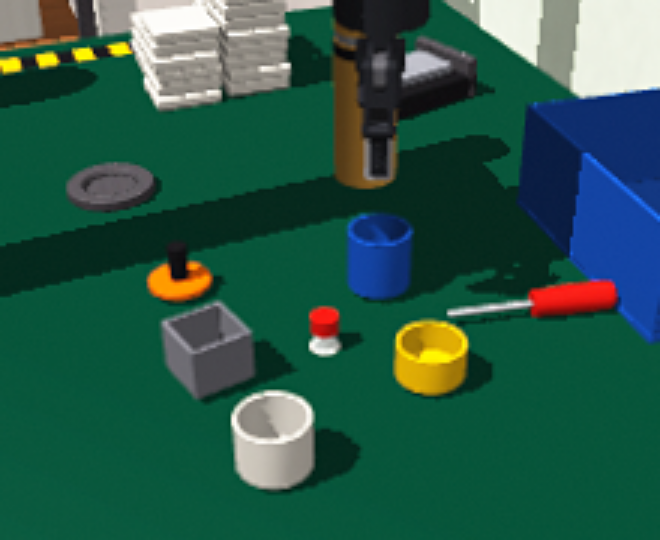

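The open gripper hangs straight over the blue pot (zoom 378,250). Descending.

Call:
send_rows --motion '[[[0,0,-4,0,0,0,1],[0,0,-7.5,0,0,0,1],[0,0,-9.6,0,0,0,1],[0,0,-9.6,0,0,0,1],[0,0,-9.6,0,0,0,1]]]'

```text
time_s: 2.62
ee_pos: [616.2, 64.8, 38.1]
tool_rot: [0.001, 0.2, 0.98, 0.0]
ft_force: [0.3, 0.4, -0.4]
width: 85.4
```

Call:
send_rows --motion '[[[0,0,0,0,0,0,-1],[0,0,0,0,0,0,-1],[0,0,0,0,0,0,-1],[0,0,0,0,0,0,-1],[0,0,0,0,0,0,-1]]]'

```text
time_s: 3.25
ee_pos: [615.8, 64.8, 37.9]
tool_rot: [0.001, 0.201, 0.98, 0.0]
ft_force: [-2.6, 1.0, 8.6]
width: 55.5
```

Call:
send_rows --motion '[[[0,0,0,0,0,0,-1],[0,0,1,0,0,0,-1],[0,0,4,0,0,0,-1],[0,0,8,0,0,0,-1],[0,0,10,0,0,0,-1]]]'

```text
time_s: 3.88
ee_pos: [615.8, 64.7, 139.2]
tool_rot: [0.001, 0.201, 0.98, 0.0]
ft_force: [-0.3, 0.1, -1.0]
width: 55.4
```

Run:
```python
from h import *
c=snap('side','s2.png'); s=state(); print(s['ee_pos'],s['q'],s['width'],s['ft_force'])
cv2.imwrite('pics/s2z.png',cv2.resize(cv2.cvtColor(c['color'],cv2.COLOR_RGB2BGR)[80:260,140:360],None,fx=3,fy=3))
```

```text
[616.43182659  64.76834842 141.19673548] [-3.06107214e-02  4.16089504e-01 -4.03158256e-03  1.14514582e+00
  1.58002601e-05  3.73142312e-01] 55.37649591981081 [ 1.51311006 -0.8978614   0.14916946]
```

View pics/s2z.png

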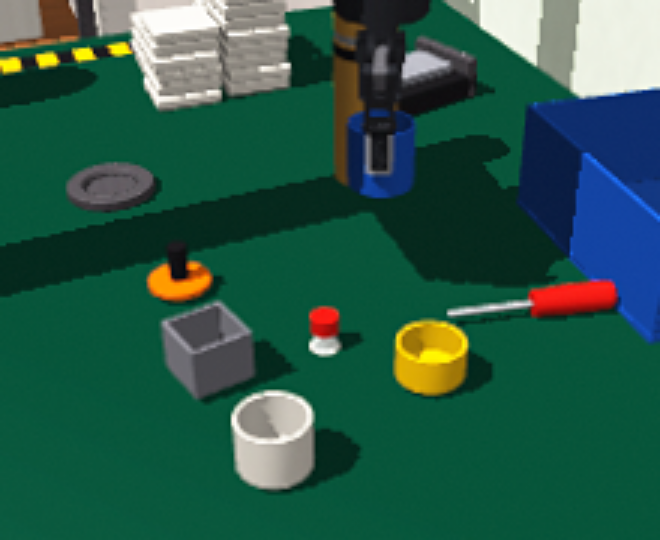

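Call:
send_rows --motion '[[[-3,4,0,0,0,0,-1],[-6.5,9.2,0,0,0,0,-1],[-10,14.4,0,0,0,0,-1],[-13,19,0,0,0,0,-1],[-16,23,0,0,0,0,-1]]]'

```text
time_s: 4.55
ee_pos: [453.7, 296.2, 136.2]
tool_rot: [0.0, 0.2, 0.98, 0.0]
ft_force: [1.1, -0.4, -0.3]
width: 55.1
```

Call:
send_rows --motion '[[[-2,3,0,0,0,0,-1],[-3,4.5,-1,0,0,0,-1],[-3,4.5,-4,0,0,0,-1],[-3,4.5,-6,0,0,0,-1],[-3,4.5,-6,0,0,0,-1]]]'

```text
time_s: 5.18
ee_pos: [424.4, 338.8, 74.5]
tool_rot: [-0.001, 0.201, 0.98, -0.001]
ft_force: [0.4, -0.1, -0.6]
width: 55.3
```

Run:
```python
from h import *
for i in range(3):
  c=snap('side','s3.png'); s=state(); print(s['ee_pos'],s['q'],s['width'],s['ft_force'])
t=snap('top','t3.png')
f=lambda c,a:cv2.resize(cv2.cvtColor(c['color'],cv2.COLOR_RGB2BGR)[a[0]:a[1],a[2]:a[3]],(390,390))
cv2.imwrite('pics/s3z.png',np.hstack([f(c,(60,190,120,250)),f(t,(180,310,60,190))]))
```

```text
[425.05210621 339.18861463  75.66289242] [ 5.19255832e-01  3.51791975e-01 -2.90921225e-01  9.29814283e-01
 -1.60972370e-04  9.23658437e-01] 55.18254404267915 [ 0.56517042 -0.26379961 -0.37029299]
[425.4760564  339.47522281  76.40954503] [ 5.19293023e-01  3.50986635e-01 -2.89988889e-01  9.30045014e-01
 -9.59458692e-05  9.23732529e-01] 55.44288003602481 [ 0.78266024 -0.22500651 -0.4774032 ]
[425.73017797 339.67473607  76.85740309] [ 5.19382131e-01  3.50457146e-01 -2.89505507e-01  9.30020772e-01
 -9.89645904e-05  9.23736212e-01] 55.27477437382545 [ 0.13458926 -0.44088942 -0.22177875]
```

View pics/s3z.png

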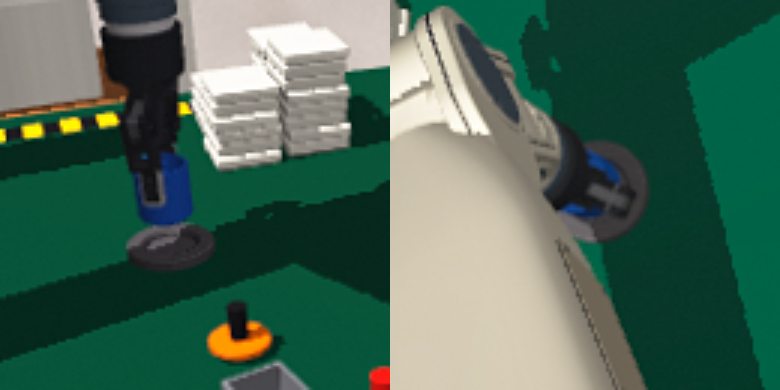

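Run:
```python
from h import *
for f in('s3','t3','side0'):
    c=np.load(f'pics/{f}.npy',allow_pickle=True).item(); w=cloud(c); col=c['color'].astype(int)
    m=(col[...,2]>80)&(col[...,2]>2*col[...,0])&(col[...,2]>1.5*col[...,1])&(w[...,2]<110)&(w[...,2]>20)
    ctr=(425,339) if f!='side0' else (615,65)
    m&=np.hypot(w[...,0]-ctr[0],w[...,1]-ctr[1])<60
    p=w[m]; print(f,len(p)); 
    if len(p)<20: continue
    print(p.min(0),p.max(0),np.percentile(p[:,2],[2,98]))
    from scipy.optimize import least_squares
    r=np.hypot(p[:,0]-ctr[0],p[:,1]-ctr[1])
    # outer front wall: camera-facing
    q=p[p[:,1]<np.median(p[:,1])+100]
    g=least_squares(lambda t:np.hypot(q[:,0]-t[0],q[:,1]-t[1])-28,ctr,loss='soft_l1'); print(g.x)
```

```text
s3 219
[402.10615916 306.1020253   42.05173669] [452.85845593 365.54728777 100.18179907] [47.27277205 98.91584965]
[424.75323021 338.06334942]
t3 55
[398.14148509 311.19775444  47.35240731] [446.52375968 354.51114941 105.99474124] [ 47.59481675 103.78309903]
[425.69542156 341.11683567]
side0 452
[587.86144299  34.74897717  20.01952536] [643.70809235  92.77997473  63.17692069] [20.81626669 62.24936008]
[616.05359124  64.27280656]
```

Call:
send_rows --motion '[[[0,0,-1.2,0,0,0,-1],[0,0,-2.2,0,0,0,-1],[0,0,-2.8,0,0,0,-1],[0,0,-3.1,0,0,0,-1],[0,0,-3.1,0,0,0,-1]]]'

```text
time_s: 6.0
ee_pos: [425.0, 339.7, 45.1]
tool_rot: [-0.0, 0.201, 0.98, -0.0]
ft_force: [-0.6, 0.5, -1.4]
width: 55.4
```

Call:
send_rows --motion '[[[0,0,-0.2,0,0,0,-1],[0,0,-0.3,0,0,0,-1],[0,0,-0.3,0,0,0,-1]]]'

```text
time_s: 6.38
ee_pos: [425.1, 339.8, 42.3]
tool_rot: [0.0, 0.201, 0.98, 0.0]
ft_force: [1.2, -0.3, -0.3]
width: 55.5
```

Call:
send_rows --motion '[[[0,0,-0.1,0,0,0,-1],[0,0,-0.1,0,0,0,-1],[0,0,-0.1,0,0,0,-1]]]'

```text
time_s: 6.75
ee_pos: [425.2, 339.8, 41.9]
tool_rot: [0.0, 0.2, 0.98, 0.0]
ft_force: [-3.1, -2.0, 6.1]
width: 55.6
```

Contact (6 N up). Release and rise.

Call:
send_rows --motion '[[[0,0,0,0,0,0,0.6],[0,0,0,0,0,0,1],[0,0,0,0,0,0,1],[0,0,0,0,0,0,1]]]'

```text
time_s: 7.25
ee_pos: [425.1, 339.8, 41.2]
tool_rot: [-0.0, 0.201, 0.98, -0.0]
ft_force: [-0.2, -0.1, -1.0]
width: 85.2
```

Call:
send_rows --motion '[[[0,0,2,0,0,0,1],[0,0,5,0,0,0,1],[0,0,9,0,0,0,1],[0,0,11,0,0,0,1]]]'

```text
time_s: 7.75
ee_pos: [425.6, 340.1, 153.4]
tool_rot: [0.001, 0.201, 0.98, 0.001]
ft_force: [1.0, -0.4, -0.6]
width: 85.3
```

Run:
```python
from h import *
c=snap('side','s4.png'); s=state(); print(s['ee_pos'],s['q'],s['width'],s['ft_force'])
cv2.imwrite('pics/s4z.png',cv2.resize(cv2.cvtColor(c['color'],cv2.COLOR_RGB2BGR)[60:190,120:250],None,fx=4,fy=4))
```

```text
[426.17543357 340.41657527 155.19083164] [ 5.20127284e-01  2.87720498e-01 -1.64134919e-01  1.11412883e+00
 -2.35481605e-05  9.23845056e-01] 85.84124668182506 [ 1.03645894 -0.18374192  2.44321907]
```

View pics/s4z.png

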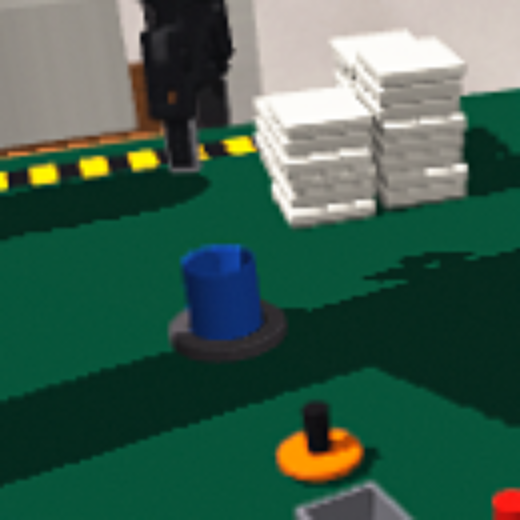

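```bash
cat >> h.py <<'E'
from scipy.optimize import least_squares
def fitpot(c,ctr,zlo,zhi,pred,R=28):
    w=cloud(c); m=pred(c['color'].astype(int))&(w[...,2]>zlo)&(w[...,2]<zhi)&(np.hypot(w[...,0]-ctr[0],w[...,1]-ctr[1])<45)
    p=w[m]; 
    # vertical-ish cylinder with lean, outer wall
    cam=-cv2.Rodrigues(np.array(c['rvec'],float))[0].T@np.array(c['tvec'],float).ravel()
    g=lambda t:np.hypot(p[:,0]-t[0]-t[2]*(p[:,2]-zlo),p[:,1]-t[1]-t[3]*(p[:,2]-zlo))-R
    r=least_squares(g,[ctr[0],ctr[1],0,0],loss='soft_l1'); return np.round(r.x,3),np.percentile(p[:,2],98).round(1),len(p)
blue=lambda k:(k[...,2]>80)&(k[...,2]>2*k[...,0])&(k[...,2]>1.4*k[...,1])
yellow=lambda k:(k[...,0]>110)&(k[...,1]>80)&(k[...,2]<60)
white=lambda k:(k.min(-1)>90)&(k.max(-1)-k.min(-1)<40)
E
python3 - <<'E'
from h import *
c=np.load('pics/s4.npy',allow_pickle=True).item(); print(fitpot(c,(425.5,339.5),18,72,blue))
c=np.load('pics/side0.npy',allow_pickle=True).item(); print(fitpot(c,(615,65),12,66,blue))
E
```

```text
(array([ 4.26308e+02,  3.39135e+02, -1.40000e-02, -3.40000e-02]), np.float64(67.4), 326)
(array([ 6.16511e+02,  6.55270e+01, -1.70000e-02, -4.30000e-02]), np.float64(62.2), 500)
```

Call:
send_rows --motion '[[[0.3,-5,0,0,0,0,1],[0.6,-11,0,0,0,0,1],[0.9,-17,0,0,0,0,1],[1.2,-23,0,0,0,0,1],[1.5,-29,0,0,0,0,1]]]'

```text
time_s: 8.43
ee_pos: [439.8, 48.0, 151.0]
tool_rot: [0.0, 0.2, 0.98, -0.0]
ft_force: [1.5, -0.3, -0.3]
width: 85.5
```

Call:
send_rows --motion '[[[0.5,-6,0,0,0,0,1],[1,-12,0,0,0,0,1],[1.5,-17,-2,0,0,0,1],[1.5,-18.1,-6,0,0,0,1],[1.5,-18.1,-7,0,0,0,1]]]'

```text
time_s: 9.05
ee_pos: [453.6, -131.4, 79.1]
tool_rot: [-0.002, 0.202, 0.979, 0.001]
ft_force: [0.1, -0.3, 0.9]
width: 85.2
```

Run:
```python
from h import *
for i in range(2):
  c=snap('side','s5.png'); s=state(); print(s['ee_pos'],s['q'],s['width'],s['ft_force'])
cv2.imwrite('pics/s5z.png',cv2.resize(cv2.cvtColor(c['color'],cv2.COLOR_RGB2BGR)[80:260,140:360],None,fx=3,fy=3))
```

```text
[ 453.75660542 -130.75036422   79.11922253] [-4.58618613e-01  2.41980330e-01 -4.46940846e-01  8.86043344e-01
  1.52531367e-04 -5.38158209e-02] 85.10161491240235 [-1.31334038 -0.39933037 -1.20405898]
[ 454.37067418 -130.52946702   80.53006181] [-4.57619507e-01  2.40387127e-01 -4.44890239e-01  8.88124351e-01
  1.70486689e-04 -5.37945398e-02] 85.503141686596 [ 0.54106655  0.30499503 -0.57298672]
```

View pics/s5z.png

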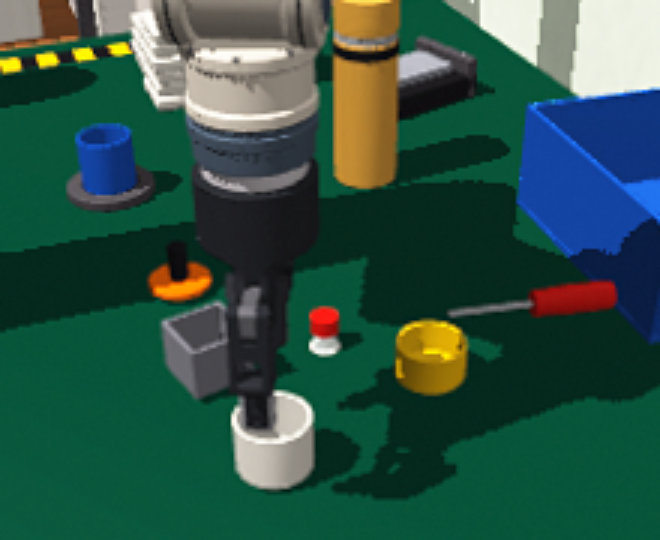

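Run:
```python
from h import *
c=np.load('pics/s5.npy',allow_pickle=True).item()
K=np.array([[c['fx'],0,c['cx']],[0,c['fy'],c['cy']],[0,0,1.]])
P=np.array([[438,-170,80],[434,-180,80],[455,-131,50],[455,-131,80],[434,-180,50]],float)
u=cv2.projectPoints(P,c['rvec'],c['tvec'],K,np.array([c['k1'],0,0,0,0.]))[0][:,0]
print((u-[140,80])*3)
```

```text
[[259.66533969 423.49158448]
 [258.32434945 434.49554848]
 [268.5706934  416.8132074 ]
 [266.58816579 382.63169281]
 [260.67400779 469.41626684]]
```

Call:
send_rows --motion '[[[0.1,0,-2.5,0,0,0,1],[0.1,0,-4.5,0,0,0,1],[0.1,0,-5.5,0,0,0,1],[0.1,0,-5.5,0,0,0,1],[0.1,0,-5.5,0,0,0,1]]]'

```text
time_s: 9.78
ee_pos: [456.7, -131.2, 27.2]
tool_rot: [0.001, 0.2, 0.98, -0.0]
ft_force: [0.4, -0.9, 0.0]
width: 85.4
```

Call:
send_rows --motion '[[[0,0,0,0,0,0,-1],[0,0,0,0,0,0,-1],[0,0,0,0,0,0,-1],[0,0,0,0,0,0,-1],[0,0,0,0,0,0,-1]]]'

```text
time_s: 10.4
ee_pos: [456.4, -131.4, 27.1]
tool_rot: [0.001, 0.201, 0.98, -0.0]
ft_force: [-2.1, 1.8, 8.9]
width: 53.8
```

Call:
send_rows --motion '[[[0,0,0,0,0,0,-1],[0,0,1,0,0,0,-1],[0,0,5,0,0,0,-1],[0,0,10,0,0,0,-1],[0,0,15,0,0,0,-1]]]'

```text
time_s: 11.02
ee_pos: [455.8, -131.2, 178.4]
tool_rot: [0.0, 0.201, 0.98, -0.0]
ft_force: [1.0, 0.6, -1.1]
width: 53.4
```

Run:
```python
from h import *
for i in range(2):
  c=snap('side','s6.png'); s=state(); print(s['ee_pos'],s['width'],s['ft_force'])
t=snap('top','t6.png')
f=lambda c,a:cv2.resize(cv2.cvtColor(c['color'],cv2.COLOR_RGB2BGR)[a[0]:a[1],a[2]:a[3]],(390,390))
cv2.imwrite('pics/s6z.png',np.hstack([f(c,(120,250,170,300)),f(t,(160,290,230,360))]))
print(fitpot(c,(456.5,-131),155,205,white))
c0=np.load('pics/side0.npy',allow_pickle=True).item();print(fitpot(c0,(456.5,-131),8,54,white))
```

```text
[ 457.82597393 -132.06242558  184.53075786] 53.63726950439509 [ 1.91537183 -1.16010961  5.64486975]
[ 458.03563843 -132.16757379  181.6978808 ] 53.959137165095825 [ 0.7455378  -0.04692218 -0.7756025 ]
(array([ 4.58262e+02, -1.31933e+02, -8.20000e-02, -6.50000e-02]), np.float64(204.3), 487)
(array([ 4.56772e+02, -1.30912e+02, -3.60000e-02, -1.00000e-02]), np.float64(50.3), 718)
```

View pics/s6z.png

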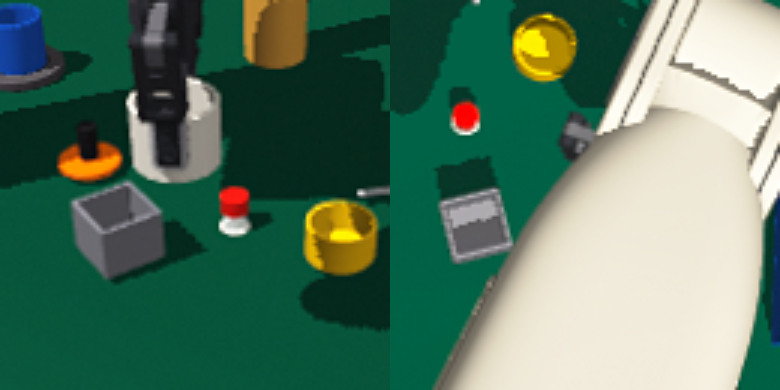

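Call:
send_rows --motion '[[[-0.3,4,0,0,0,0,-1],[-0.6,10,0,0,0,0,-1],[-0.9,16,0,0,0,0,-1],[-1.2,22,0,0,0,0,-1],[-1.5,28,0,0,0,0,-1]]]'

```text
time_s: 11.8
ee_pos: [440.1, 150.5, 175.3]
tool_rot: [-0.001, 0.201, 0.98, -0.0]
ft_force: [1.2, -0.1, -1.0]
width: 53.8
```

Call:
send_rows --motion '[[[-0.5,6,0,0,0,0,-1],[-1,12,0,0,0,0,-1],[-1.6,17,0,0,0,0,-1],[-1.6,19.1,-3,0,0,0,-1],[-1.6,19.1,-6,0,0,0,-1]]]'

```text
time_s: 12.42
ee_pos: [424.2, 341.1, 114.2]
tool_rot: [-0.001, 0.199, 0.98, -0.0]
ft_force: [0.3, -0.3, 0.2]
width: 53.8
```

Run:
```python
from h import *
for i in range(4):
  c=snap('side','s7.png'); s=state(); print(s['ee_pos'],s['width'],s['ft_force'])
f=lambda c,a:cv2.resize(cv2.cvtColor(c['color'],cv2.COLOR_RGB2BGR)[a[0]:a[1],a[2]:a[3]],(520,520))
cv2.imwrite('pics/s7z.png',f(c,(60,190,120,250)))
print(fitpot(c,(425.5,339.5),96,142,white), fitpot(c,(425.5,339.5),18,72,blue))
```

```text
[422.56299135 339.40155561 110.3454987 ] 54.21147520819676 [-1.05796598 -1.18114435 -5.1902375 ]
[422.72927927 338.94321051 112.31390573] 53.5264594499483 [-0.95954588 -0.46083963 -0.4217384 ]
[423.70998783 339.1269537  114.35251361] 54.00144011162385 [-0.18598091 -0.36827522  0.17247217]
[424.65780221 339.37757625 115.81140075] 53.80859883308177 [-0.78915458  0.00214763 -0.14735915]
(array([ 4.22658e+02,  3.38053e+02, -5.00000e-02, -4.80000e-02]), np.float64(138.1), 186) (array([ 4.26301e+02,  3.38922e+02, -8.00000e-03, -2.50000e-02]), np.float64(67.6), 320)
```

View pics/s7z.png

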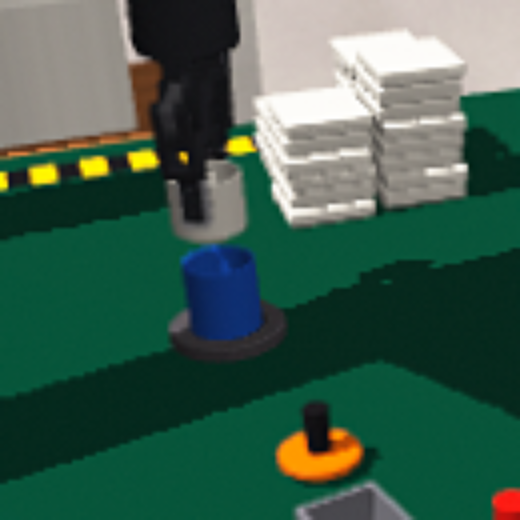

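Call:
send_rows --motion '[[[0.1,0,-0.6,0,0,0,-1],[0.1,0,-1.3,0,0,0,-1],[0.1,0,-1.9,0,0,0,-1],[0.1,0,-2.4,0,0,0,-1],[0.1,0,-2.7,0,0,0,-1]]]'

```text
time_s: 13.25
ee_pos: [426.0, 339.7, 88.9]
tool_rot: [-0.0, 0.201, 0.98, -0.0]
ft_force: [-0.2, -0.1, -0.4]
width: 53.9
```

Call:
send_rows --motion '[[[0,0,-0.1,0,0,0,-1],[0,0,-0.2,0,0,0,-1],[0,0,-0.2,0,0,0,-1],[0,0,-0.2,0,0,0,-1]]]'

```text
time_s: 13.75
ee_pos: [426.1, 339.8, 87.4]
tool_rot: [0.0, 0.201, 0.98, 0.0]
ft_force: [0.0, -0.7, -0.8]
width: 53.8
```

Call:
send_rows --motion '[[[0,0,-0.1,0,0,0,-1],[0,0,-0.1,0,0,0,-1],[0,0,-0.1,0,0,0,-1]]]'

```text
time_s: 14.12
ee_pos: [426.1, 339.7, 86.3]
tool_rot: [-0.0, 0.201, 0.98, -0.0]
ft_force: [0.5, 0.5, 0.0]
width: 53.6
```

Call:
send_rows --motion '[[[0,0,-0.1,0,0,0,-1],[0,0,-0.1,0,0,0,-1],[0,0,-0.1,0,0,0,-1]]]'

```text
time_s: 14.5
ee_pos: [426.3, 339.8, 86.1]
tool_rot: [0.0, 0.201, 0.98, 0.0]
ft_force: [-2.1, -1.7, 8.0]
width: 53.7
```

Run:
```python
from h import *
c=snap('side','s8.png'); s=state(); print(s['ee_pos'],s['width'],s['ft_force'])
f=lambda c,a:cv2.resize(cv2.cvtColor(c['color'],cv2.COLOR_RGB2BGR)[a[0]:a[1],a[2]:a[3]],(520,520),interpolation=cv2.INTER_NEAREST)
cv2.imwrite('pics/s8z.png',f(c,(90,160,140,210)))
print(fitpot(c,(425.5,339.5),68,120,white), fitpot(c,(425.5,339.5),18,72,blue))
```

```text
[426.26144713 339.76880942  86.15407608] 53.712798341234425 [-1.55723214 -1.40800186  8.2276092 ]
(array([ 4.26094e+02,  3.39928e+02, -8.60000e-02, -8.40000e-02]), np.float64(108.3), 173) (array([ 4.26142e+02,  3.38760e+02, -4.00000e-03,  3.00000e-03]), np.float64(64.4), 217)
```

View pics/s8z.png

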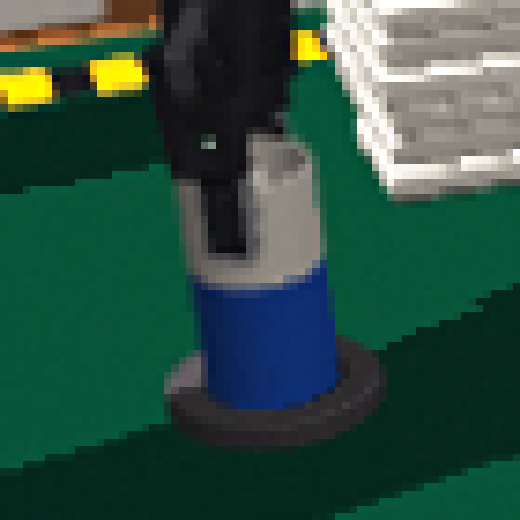

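White sits flush on blue. Release.

Call:
send_rows --motion '[[[0,0,0,0,0,0,0.3],[0,0,0,0,0,0,1],[0,0,0,0,0,0,1],[0,0,0,0,0,0,1]]]'

```text
time_s: 15.05
ee_pos: [426.1, 339.8, 85.2]
tool_rot: [-0.0, 0.201, 0.98, -0.0]
ft_force: [-0.7, 0.3, -0.6]
width: 85.8
```

Call:
send_rows --motion '[[[0,0,2,0,0,0,1],[0,0,5,0,0,0,1],[0,0,8,0,0,0,1],[0,0,10,0,0,0,1]]]'

```text
time_s: 15.55
ee_pos: [426.3, 339.9, 186.7]
tool_rot: [0.0, 0.201, 0.98, 0.0]
ft_force: [-0.6, -0.2, -0.7]
width: 85.9
```

Run:
```python
from h import *
c=snap('side','s9.png'); s=state(); print(s['ee_pos'],s['q'],s['width'],s['ft_force'])
f=lambda c,a:cv2.resize(cv2.cvtColor(c['color'],cv2.COLOR_RGB2BGR)[a[0]:a[1],a[2]:a[3]],(520,520),interpolation=cv2.INTER_NEAREST)
cv2.imwrite('pics/s9z.png',f(c,(90,160,140,210)))
print(fitpot(c,(425.5,339.5),68,120,white), fitpot(c,(425.5,339.5),18,66,blue))
```

```text
[426.96057572 340.28524591 188.84310903] [ 5.19187678e-01  2.69936848e-01 -1.00209781e-01  1.19648434e+00
 -1.36083479e-05  9.22907295e-01] 85.47214244175258 [0.73477669 0.38384752 2.82121854]
(array([ 4.25777e+02,  3.40703e+02, -2.90000e-02, -1.04000e-01]), np.float64(108.1), 291) (array([4.25792e+02, 3.38487e+02, 6.00000e-03, 5.00000e-03]), np.float64(64.5), 220)
```

View pics/s9z.png

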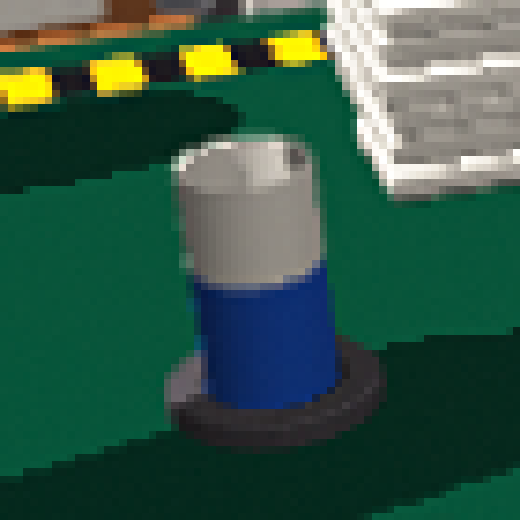

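Call:
send_rows --motion '[[[2,-4.7,0,0,0,-9,1],[4,-9.4,0,0,0,-18,1],[6,-14,0,0,0,-27,1],[8,-19,0,0,0,-36,1],[10,-23.7,0,0,0,-45,1]]]'

```text
time_s: 16.23
ee_pos: [526.4, 101.0, 184.8]
tool_rot: [-0.0, 0.562, 0.827, -0.0]
ft_force: [0.8, 0.9, 0.2]
width: 85.5
```

Call:
send_rows --motion '[[[2,-4.7,0,0,0,-9,1],[4,-9.4,0,0,0,-18,1],[6,-14,-2,0,0,-22,1],[7.5,-17.8,-6,0,0,-22,1],[7.5,-17.8,-11,0,0,-22,1]]]'

```text
time_s: 16.85
ee_pos: [602.4, -78.3, 73.8]
tool_rot: [0.001, 0.709, 0.705, 0.0]
ft_force: [-0.8, -0.0, -0.2]
width: 85.8
```

Run:
```python
from h import *
for i in range(3):
  c=snap('side','s10.png'); s=state(); print(s['ee_pos'],s['q'],s['tool_rot'])
cv2.imwrite('pics/s10z.png',cv2.resize(cv2.cvtColor(c['color'],cv2.COLOR_RGB2BGR)[80:260,140:360],None,fx=3,fy=3))
```

```text
[598.25731619 -76.11584567  66.7744615 ] [-2.65594411e-01  4.52257121e-01 -1.49188311e-01  9.78055219e-01
 -5.16866036e-05  1.31002068e+00] [-0.00375919  0.70880163  0.70539444 -0.00219325]
[597.93250051 -75.2481614   69.69855363] [-2.64379144e-01  4.49686087e-01 -1.45208443e-01  9.85629617e-01
  4.26645191e-05  1.31026243e+00] [-0.0042245   0.70845667  0.70573755 -0.0024107 ]
[599.34106429 -75.01020382  72.95154476] [-2.63396585e-01  4.46752560e-01 -1.40879405e-01  9.89032061e-01
  7.80371758e-05  1.31029871e+00] [-0.00256051  0.70812801  0.70607798 -0.00143275]
```

View pics/s10z.png

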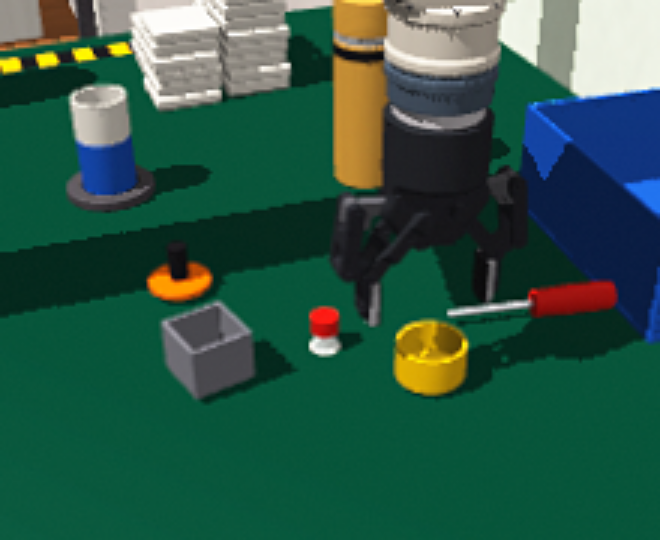

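The jaws straddle the yellow pot along x, clear of jar and screwdriver tip.

Call:
send_rows --motion '[[[0,0.05,-2,0,0,0,1],[0,0.05,-4,0,0,0,1],[0,0.05,-5.4,0,0,0,1],[0,0.05,-5.4,0,0,0,1],[0,0.05,-5.4,0,0,0,1]]]'

```text
time_s: 17.62
ee_pos: [601.7, -74.7, 22.5]
tool_rot: [0.001, 0.708, 0.706, 0.0]
ft_force: [0.2, 0.5, -0.2]
width: 85.8
```

Call:
send_rows --motion '[[[0,0,0,0,0,0,-1],[0,0,0,0,0,0,-1],[0,0,0,0,0,0,-1],[0,0,0,0,0,0,-1],[0,0,0,0,0,0,-1]]]'

```text
time_s: 18.25
ee_pos: [601.5, -74.9, 22.6]
tool_rot: [0.001, 0.708, 0.706, 0.0]
ft_force: [-2.3, 0.4, 9.0]
width: 54.9
```

Call:
send_rows --motion '[[[0,0,0,0,0,0,-1],[0,0,1,0,0,0,-1],[0,0,5,0,0,0,-1],[0,0,10,0,0,0,-1],[0,0,15,0,0,0,-1]]]'

```text
time_s: 18.88
ee_pos: [600.8, -74.7, 173.3]
tool_rot: [-0.0, 0.708, 0.706, -0.0]
ft_force: [0.7, 0.5, -0.4]
width: 55.1
```

Call:
send_rows --motion '[[[0,0,2,0,0,0,-1],[0,0,4,0,0,0,-1],[0,0,4,0,0,0,-1]]]'

```text
time_s: 19.25
ee_pos: [601.6, -74.9, 213.1]
tool_rot: [0.001, 0.708, 0.706, 0.001]
ft_force: [-0.1, 0.3, -0.6]
width: 55.2
```

Run:
```python
from h import *
for i in range(3):
  c=snap('side','s11.png'); s=state(); print(s['ee_pos'],s['width'])
cv2.imwrite('pics/s11z.png',cv2.resize(cv2.cvtColor(c['color'],cv2.COLOR_RGB2BGR)[60:240,140:360],None,fx=3,fy=3))
```

```text
[601.20330521 -74.77591779 211.7048744 ] 54.71047680228084
[600.86009739 -74.69201854 210.83313967] 54.682582653334464
[600.72774457 -74.65623124 210.38647775] 54.72385135953995
```

View pics/s11z.png

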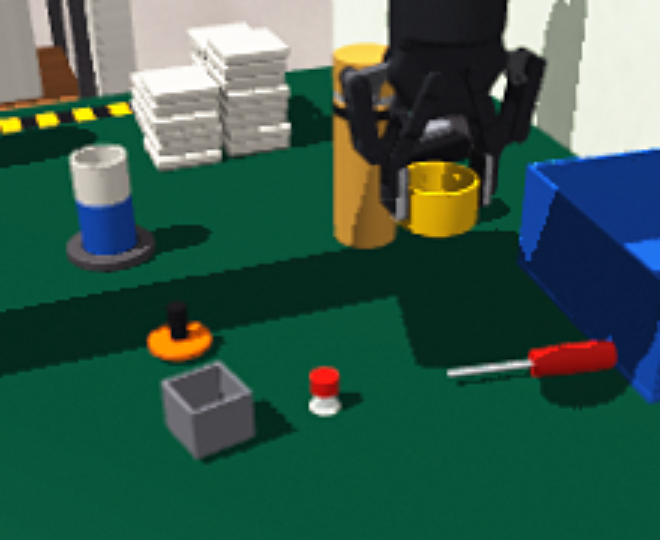

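Call:
send_rows --motion '[[[-1.5,3.5,0,0,0,0,-1],[-4,9,0,0,0,0,-1],[-6,14,0,0,0,0,-1],[-8,19,0,0,0,0,-1],[-10,24,0,0,0,0,-1]]]'

```text
time_s: 20.02
ee_pos: [499.9, 166.6, 210.3]
tool_rot: [-0.0, 0.708, 0.706, -0.001]
ft_force: [1.0, 1.1, -1.5]
width: 54.8
```

Call:
send_rows --motion '[[[-2,5,0,0,0,0,-1],[-4,10,0,0,0,0,-1],[-6,14,0,0,0,0,-1],[-7.5,17.4,-2,0,0,0,-1],[-7.5,17.4,-5,0,0,0,-1]]]'

```text
time_s: 20.65
ee_pos: [424.8, 341.4, 160.3]
tool_rot: [-0.0, 0.707, 0.707, 0.0]
ft_force: [1.3, -0.4, -0.2]
width: 54.8
```

Call:
send_rows --motion '[[[0,0,0,0,0,0,-1],[0,0,0,0,0,0,-1],[0,0,0,0,0,0,-1]]]'

```text
time_s: 21.02
ee_pos: [426.8, 339.1, 162.3]
tool_rot: [0.0, 0.708, 0.706, 0.001]
ft_force: [-0.3, 0.2, -0.6]
width: 54.9
```

Run:
```python
from h import *
c=snap('side','s12.png'); s=state(); print(s['ee_pos'],s['width'],s['ft_force'])
f=lambda c,a:cv2.resize(cv2.cvtColor(c['color'],cv2.COLOR_RGB2BGR)[a[0]:a[1],a[2]:a[3]],(520,520),interpolation=cv2.INTER_NEAREST)
cv2.imwrite('pics/s12z.png',f(c,(60,160,130,230)))
print(fitpot(c,(425.5,339.5),146,180,yellow),fitpot(c,(425.5,339.5),68,120,white))
c=np.load('pics/side0.npy',allow_pickle=True).item();print(fitpot(c,(601,-74.7),7,45,yellow))
```

```text
[426.78300546 339.08335683 162.2751966 ] 54.75672208413392 [-0.22640438  0.47790961 -1.031864  ]
(array([ 4.27872e+02,  3.40472e+02,  4.00000e-03, -4.50000e-02]), np.float64(178.5), 249) (array([ 4.26104e+02,  3.40500e+02, -1.00000e-02, -1.11000e-01]), np.float64(108.7), 291)
(array([ 6.02537e+02, -7.57050e+01,  9.00000e-03,  2.10000e-02]), np.float64(38.2), 489)
```

View pics/s12z.png

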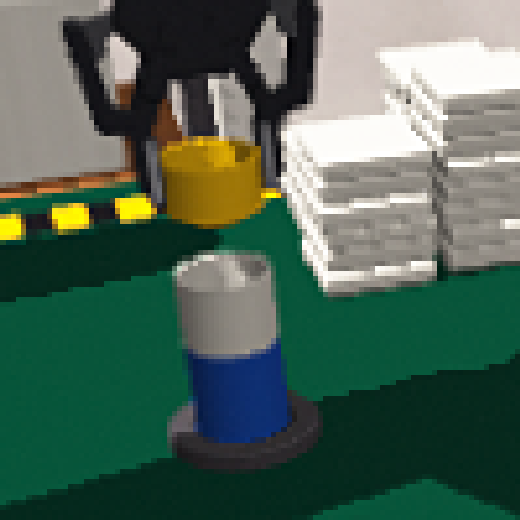

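Run:
```python
from h import *
def rim(f,ctr,zlo,zhi):
    c=np.load(f'pics/{f}.npy',allow_pickle=True).item(); w=cloud(c)
    r=np.hypot(w[...,0]-ctr[0],w[...,1]-ctr[1]); th=np.degrees(np.arctan2(w[...,1]-ctr[1],w[...,0]-ctr[0]))
    out=[]
    for a in range(-180,180,45):
        m=(r<34)&(r>16)&(w[...,2]>zlo)&(w[...,2]<zhi)&(th>=a)&(th<a+45)
        out.append((a,round(np.percentile(w[m][:,2],95),1) if m.sum()>3 else None,int(m.sum())))
    print(f,out)
rim('side0',(456.5,-131),10,60)
rim('s12',(426,339.8),70,125)
rim('s9',(426,339.8),70,125)
```

```text
side0 [(-180, np.float64(50.2), 87), (-135, np.float64(49.1), 151), (-90, np.float64(49.7), 119), (-45, np.float64(50.2), 29), (0, np.float64(49.7), 60), (45, np.float64(49.4), 140), (90, np.float64(49.6), 100), (135, np.float64(50.9), 19)]
s12 [(-180, np.float64(108.7), 37), (-135, np.float64(106.9), 88), (-90, np.float64(106.9), 73), (-45, np.float64(106.9), 22), (0, np.float64(108.5), 15), (45, np.float64(107.3), 37), (90, np.float64(108.4), 31), (135, np.float64(107.7), 7)]
s9 [(-180, np.float64(107.5), 38), (-135, np.float64(106.4), 86), (-90, np.float64(106.6), 73), (-45, np.float64(107.1), 26), (0, np.float64(108.0), 15), (45, np.float64(106.5), 37), (90, np.float64(107.6), 32), (135, np.float64(108.5), 6)]
```

Call:
send_rows --motion '[[[-0.1,0,-1,0,0,0,-1],[-0.1,0,-2,0,0,0,-1],[-0.1,0,-2.8,0,0,0,-1],[-0.1,0,-3.3,0,0,0,-1],[-0.1,0,-3.5,0,0,0,-1]]]'

```text
time_s: 21.7
ee_pos: [425.0, 339.2, 125.9]
tool_rot: [-0.0, 0.708, 0.706, -0.0]
ft_force: [-0.6, -0.2, -0.7]
width: 54.9
```

Call:
send_rows --motion '[[[0,0,-0.1,0,0,0,-1],[0,0,-0.2,0,0,0,-1],[0,0,-0.2,0,0,0,-1],[0,0,-0.2,0,0,0,-1]]]'

```text
time_s: 22.2
ee_pos: [425.3, 339.4, 124.6]
tool_rot: [0.0, 0.708, 0.706, 0.0]
ft_force: [-0.0, 1.3, 2.2]
width: 55.0
```

Call:
send_rows --motion '[[[0,0,-0.1,0,0,0,-1],[0,0,-0.1,0,0,0,-1],[0,0,-0.1,0,0,0,-1]]]'

```text
time_s: 22.58
ee_pos: [425.4, 339.6, 124.5]
tool_rot: [0.0, 0.708, 0.706, 0.001]
ft_force: [-1.9, -0.5, 11.0]
width: 54.7
```

Contact at 11 N where expected. Release.

Call:
send_rows --motion '[[[0,0,0.05,0,0,0,0.3],[0,0,0.05,0,0,0,1],[0,0,0.05,0,0,0,1],[0,0,0.05,0,0,0,1]]]'

```text
time_s: 23.08
ee_pos: [425.0, 339.2, 123.5]
tool_rot: [-0.0, 0.708, 0.706, -0.0]
ft_force: [-0.1, 0.1, -0.6]
width: 85.4
```

Call:
send_rows --motion '[[[0,0,2,0,0,0,1],[0,0,5,0,0,0,1],[0,0,8,0,0,0,1],[0,0,8,0,0,0,1]]]'

```text
time_s: 23.58
ee_pos: [425.9, 339.8, 205.8]
tool_rot: [0.0, 0.708, 0.706, 0.002]
ft_force: [0.3, 0.4, -1.7]
width: 85.4
```

Run:
```python
from h import *
c=snap('side','s13.png'); s=state(); print(s['ee_pos'],s['q'],s['width'],s['ft_force'])
f=lambda c,a:cv2.resize(cv2.cvtColor(c['color'],cv2.COLOR_RGB2BGR)[a[0]:a[1],a[2]:a[3]],(520,520),interpolation=cv2.INTER_NEAREST)
cv2.imwrite('pics/s13z.png',f(c,(70,160,130,220)))
print(fitpot(c,(425.5,339.5),112,150,yellow),fitpot(c,(425.5,339.5),68,105,white),fitpot(c,(425.5,339.5),20,65,blue))
```

```text
[425.38668287 339.43230398 204.24793361] [ 5.19257115e-01  2.61490773e-01 -7.19163043e-02  1.23591712e+00
 -2.88136866e-06  2.09241318e+00] 85.38102818892455 [-0.36871416  0.90080593 -0.67737062]
(array([ 4.24213e+02,  3.40710e+02,  3.00000e-02, -6.60000e-02]), np.float64(139.6), 233) (array([ 4.26370e+02,  3.40247e+02, -4.90000e-02, -3.80000e-02]), np.float64(103.9), 176) (array([ 4.26201e+02,  3.38683e+02, -5.00000e-03,  9.00000e-03]), np.float64(63.8), 214)
```

View pics/s13z.png

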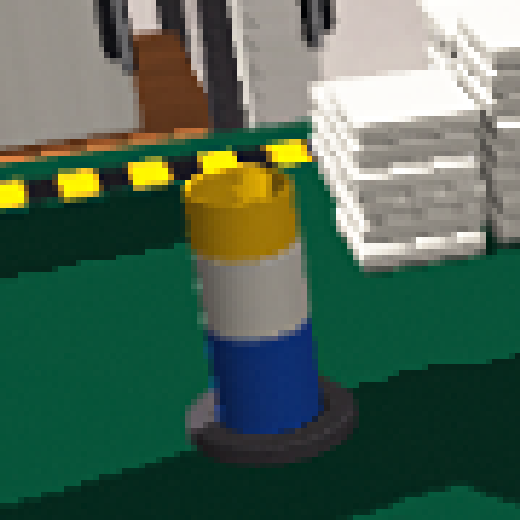

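Call:
send_rows --motion '[[[0.6,-5,0,0,0,0,1],[1.2,-10,0,0,0,0,1],[1.8,-16,0,0,0,0,1],[2.4,-21.3,-2,0,0,0,1],[2.4,-21.3,-6,0,0,0,1]]]'

```text
time_s: 24.25
ee_pos: [449.9, 123.2, 143.1]
tool_rot: [0.001, 0.71, 0.705, 0.0]
ft_force: [0.3, -0.3, -1.4]
width: 85.6
```

Call:
send_rows --motion '[[[0,0,-3,0,0,0,1],[0,0,-5,0,0,0,1],[0,0,-5,0,0,0,1],[0,0,-5,0,0,0,1]]]'

```text
time_s: 24.75
ee_pos: [449.1, 126.3, 94.0]
tool_rot: [-0.0, 0.708, 0.706, -0.0]
ft_force: [-0.8, -0.4, -0.4]
width: 85.6
```

Run:
```python
from h import *
for i in range(2):
  c=snap('side','s14.png'); s=state(); print(s['ee_pos'],s['width'])
cv2.imwrite('pics/s14z.png',cv2.resize(cv2.cvtColor(c['color'],cv2.COLOR_RGB2BGR)[80:260,140:360],None,fx=3,fy=3))
```

```text
[449.43329446 126.35319266  94.33582438] 85.43228283493549
[449.49674449 126.3811436   94.46826133] 85.72303350927498
```

View pics/s14z.png

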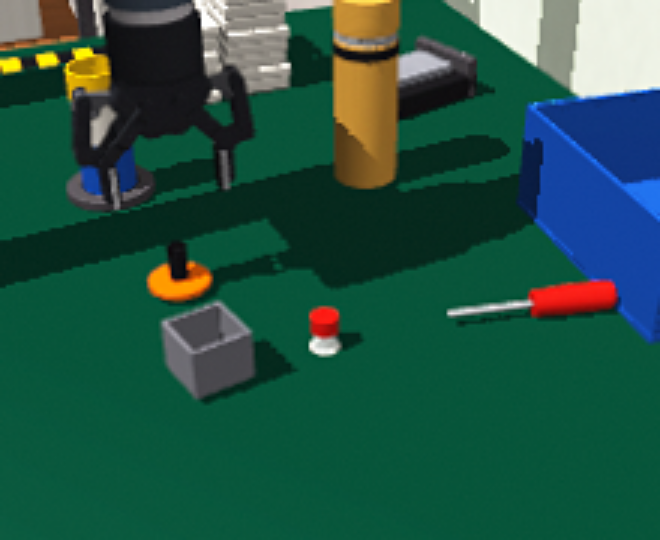

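Call:
send_rows --motion '[[[0,0,-3,0,0,0,1],[0,0,-5,0,0,0,1],[0,0,-6.3,0,0,0,1],[0,0,-6.3,0,0,0,1],[0,0,-6.3,0,0,0,1]]]'

```text
time_s: 25.48
ee_pos: [449.6, 126.3, 31.5]
tool_rot: [0.0, 0.708, 0.706, 0.0]
ft_force: [0.4, -1.0, 0.3]
width: 85.3
```

Call:
send_rows --motion '[[[0,0,0,0,0,0,-1],[0,0,0,0,0,0,-1],[0,0,0,0,0,0,-1],[0,0,0,0,0,0,-1],[0,0,0,0,0,0,-1]]]'

```text
time_s: 26.1
ee_pos: [449.2, 126.3, 31.0]
tool_rot: [0.0, 0.708, 0.706, 0.0]
ft_force: [-0.9, -0.1, 5.0]
width: 16.1
```

Call:
send_rows --motion '[[[0,0,0,0,0,0,-1],[0,0,0,0,0,0,-1],[0,0,0,0,0,0,-1],[0,0,0.5,0,0,0,-1],[0,0,3,0,0,0,-1]]]'

```text
time_s: 26.72
ee_pos: [448.0, 126.1, 60.1]
tool_rot: [-0.001, 0.708, 0.706, -0.001]
ft_force: [0.4, -0.6, 1.0]
width: 16.1
```

Call:
send_rows --motion '[[[0,0,3,0,0,0,-1],[0,0,8,0,0,0,-1],[0,0,12,0,0,0,-1],[0,0,15,0,0,0,-1],[-0.3,3,15,0,0,0,-1]]]'

```text
time_s: 27.35
ee_pos: [447.3, 155.8, 213.3]
tool_rot: [0.001, 0.709, 0.705, 0.002]
ft_force: [-0.3, 0.7, -0.9]
width: 16.2
```

Call:
send_rows --motion '[[[-0.5,5,0,0,0,0,-1],[-1,10,0,0,0,0,-1],[-1.5,15,0,0,0,0,-1],[-2.1,18.2,0,0,0,0,-1],[-2.1,18.2,0,0,0,0,-1]]]'

```text
time_s: 27.98
ee_pos: [424.3, 340.0, 210.3]
tool_rot: [-0.0, 0.707, 0.707, -0.0]
ft_force: [0.5, -0.3, -0.5]
width: 16.3
```

Call:
send_rows --motion '[[[0,0,-0.4,0,0,0,-1],[0,0,-0.7,0,0,0,-1],[0,0,-0.7,0,0,0,-1]]]'

```text
time_s: 28.35
ee_pos: [425.2, 337.4, 203.6]
tool_rot: [-0.0, 0.708, 0.706, -0.0]
ft_force: [0.3, 0.1, -0.5]
width: 16.2
```

Run:
```python
from h import *
for i in range(3): c=snap('side','s15.png'); s=state(); print(s['ee_pos'],s['width'],s['ft_force'])
f=lambda c,a:cv2.resize(cv2.cvtColor(c['color'],cv2.COLOR_RGB2BGR)[a[0]:a[1],a[2]:a[3]],(520,520),interpolation=cv2.INTER_NEAREST)
cv2.imwrite('pics/s15z.png',f(c,(50,140,130,220)))
orange=lambda k:(k[...,0]>100)&(k[...,1]<0.65*k[...,0])&(k[...,2]<50)
w=cloud(c);k=c['color'].astype(int)
m=orange(k)&(np.hypot(w[...,0]-425,w[...,1]-339)<45)&(w[...,2]>150)
p=w[m];print(len(p),cv2.minEnclosingCircle(p[:,:2].astype(np.float32)),np.percentile(p[:,2],[2,98]))
print(fitpot(c,(425.5,339.5),112,150,yellow))
```

```text
[425.31012134 337.53131163 203.77401165] 16.194216202608114 [ 0.7531741  -0.7283559  -0.82807945]
[425.35870831 337.71719187 203.90456914] 15.686325897506563 [ 0.55879223  0.09808046 -1.22863291]
[425.33291461 337.85697233 203.95586593] 16.200763932606204 [-0.1117436  -0.20215921 -0.22647681]
105 ((424.3952331542969, 335.4649658203125), 27.397790908813477) [174.70696206 192.95195166]
(array([ 4.24318e+02,  3.40580e+02, -1.90000e-02, -5.90000e-02]), np.float64(140.5), 230)
```

View pics/s15z.png

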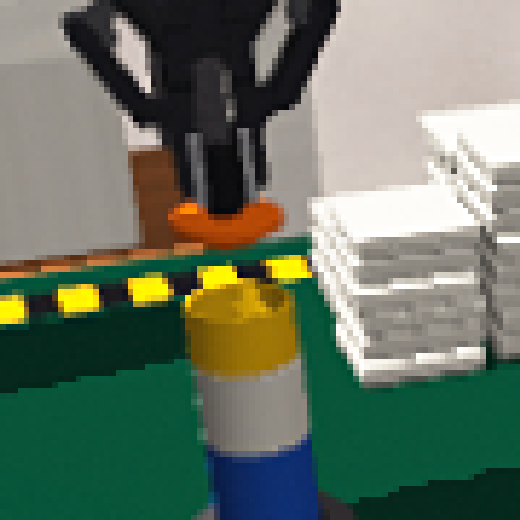

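Call:
send_rows --motion '[[[0,0.1,-1,0,0,0,-1],[0,0.1,-2,0,0,0,-1],[0,0.1,-2.8,0,0,0,-1],[0,0.1,-3.3,0,0,0,-1],[0,0.1,-3.6,0,0,0,-1]]]'

```text
time_s: 29.12
ee_pos: [425.0, 339.2, 167.4]
tool_rot: [-0.0, 0.708, 0.706, -0.0]
ft_force: [0.1, -0.1, -0.4]
width: 16.0
```

Call:
send_rows --motion '[[[0,0,-0.1,0,0,0,-1],[0,0,-0.2,0,0,0,-1],[0,0,-0.3,0,0,0,-1],[0,0,-0.3,0,0,0,-1]]]'

```text
time_s: 29.62
ee_pos: [425.1, 339.3, 164.8]
tool_rot: [0.0, 0.708, 0.706, 0.0]
ft_force: [-0.2, -1.2, -0.0]
width: 15.8
```

Call:
send_rows --motion '[[[0,0,-0.1,0,0,0,-1],[0,0,-0.1,0,0,0,-1],[0,0,-0.1,0,0,0,-1]]]'

```text
time_s: 30.0
ee_pos: [425.1, 339.3, 164.0]
tool_rot: [0.0, 0.708, 0.706, 0.0]
ft_force: [-0.7, -0.7, 2.9]
width: 16.3
```

Call:
send_rows --motion '[[[0,0,-0.05,0,0,0,-1],[0,0,-0.05,0,0,0,-1],[0,0,-0.05,0,0,0,-1]]]'

```text
time_s: 30.38
ee_pos: [425.3, 339.4, 163.9]
tool_rot: [0.0, 0.708, 0.706, 0.001]
ft_force: [-1.2, -0.4, 6.6]
width: 15.9
```

Call:
send_rows --motion '[[[0,0,0,0,0,0,-0.3],[0,0,0,0,0,0,0.2],[0,0,0,0,0,0,0.5],[0,0,0,0,0,0,0.5],[0,0,0,0,0,0,0.5]]]'

```text
time_s: 31.0
ee_pos: [425.1, 339.3, 163.2]
tool_rot: [-0.0, 0.708, 0.706, -0.0]
ft_force: [0.0, -0.2, 0.3]
width: 64.1
```

Call:
send_rows --motion '[[[0,0,2,0,0,0,0.5],[0,0,5,0,0,0,0.5],[0,0,8,0,0,0,1],[0,0,8,0,0,0,1]]]'

```text
time_s: 31.5
ee_pos: [425.9, 339.7, 245.4]
tool_rot: [0.001, 0.708, 0.706, 0.002]
ft_force: [0.3, 0.2, -0.0]
width: 85.7
```

Run:
```python
from h import *
c=snap('side','s16.png'); s=state(); print(s['ee_pos'],s['q'],s['width'],s['ft_force'])
f=lambda c,a:cv2.resize(cv2.cvtColor(c['color'],cv2.COLOR_RGB2BGR)[a[0]:a[1],a[2]:a[3]],(520,520),interpolation=cv2.INTER_NEAREST)
cv2.imwrite('pics/s16z.png',f(c,(50,160,120,230)))
```

```text
[425.39957345 339.46986056 243.88299862] [ 5.19308531e-01  2.47118966e-01  9.82751335e-03  1.33171613e+00
 -7.96204999e-06  2.09242580e+00] 85.38143535046834 [-0.0495819  -0.43662904  0.04335941]
```

View pics/s16z.png

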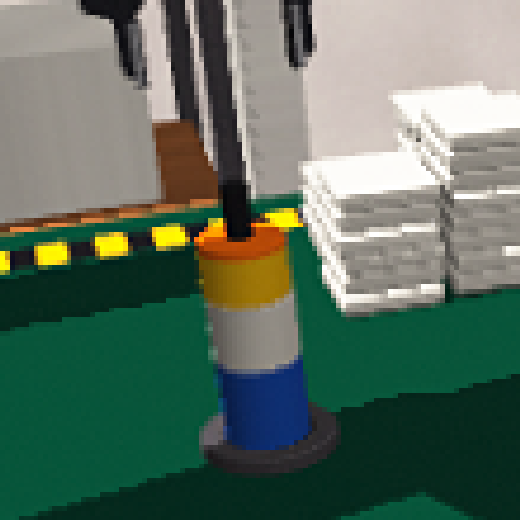

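Call:
send_rows --motion '[[[0,-5,0,0,0,0,1],[0.4,-11,0,0,0,4,1],[0.8,-17,0,0,0,8,1],[1.2,-23,0,0,0,12,1],[1.5,-29,0,0,0,13.8,1]]]'

```text
time_s: 32.17
ee_pos: [439.5, 47.5, 242.2]
tool_rot: [-0.001, 0.617, 0.787, -0.0]
ft_force: [0.1, -0.3, 0.9]
width: 85.1
```

Call:
send_rows --motion '[[[0,-4,-2,0,0,0,1],[0,-5.9,-6,0,0,0,1],[0,-5.9,-12,0,0,0,1],[0,-5.9,-15,0,0,0,1],[0,-5.9,-15,0,0,0,1]]]'

```text
time_s: 32.8
ee_pos: [438.0, -9.4, 90.9]
tool_rot: [-0.003, 0.618, 0.786, -0.001]
ft_force: [0.2, -0.0, -0.0]
width: 85.2
```

Run:
```python
from h import *
for i in range(3): c=snap('side','s17.png'); s=state(); print(s['ee_pos'],s['q'],s['tool_rot'])
cv2.imwrite('pics/s17z.png',cv2.resize(cv2.cvtColor(c['color'],cv2.COLOR_RGB2BGR)[80:260,140:360],None,fx=3,fy=3))
```

```text
[439.30356625  -9.57176426  92.62252253] [-2.13223629e-01  1.75976226e-01 -4.96181658e-01  9.01376423e-01
  2.37538647e-05  1.11914792e+00] [-1.23613090e-03  6.17991240e-01  7.86183791e-01 -5.88432800e-04]
[440.21652774  -9.71022082  93.67003591] [-2.13076281e-01  1.74847473e-01 -4.94484256e-01  9.01745253e-01
  3.21263047e-06  1.11911958e+00] [-1.26875520e-04  6.17922734e-01  7.86238815e-01 -5.99748613e-05]
[440.68940367  -9.77962211  94.22943294] [-2.12996779e-01  1.74121483e-01 -4.93743135e-01  9.01728614e-01
 -4.68968532e-06  1.11913508e+00] [5.41882313e-04 6.17897470e-01 7.86258453e-01 2.61205278e-04]
```

View pics/s17z.png

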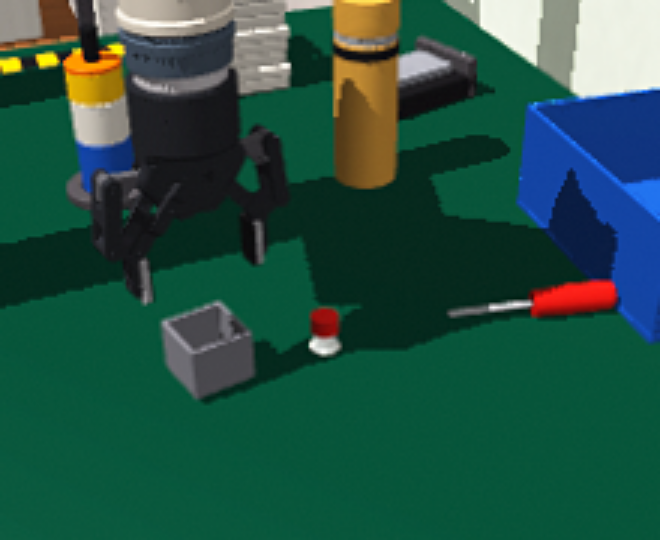

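Call:
send_rows --motion '[[[0,0,-3,0,0,0,1],[0,0,-5.5,0,0,0,1],[0,0,-6.6,0,0,0,1],[0,0,-6.6,0,0,0,1],[0,0,-6.6,0,0,0,1]]]'

```text
time_s: 33.58
ee_pos: [440.9, -9.9, 28.3]
tool_rot: [0.001, 0.618, 0.786, 0.0]
ft_force: [-0.1, -0.3, 0.4]
width: 85.4
```

Call:
send_rows --motion '[[[0,0,0,0,0,0,-1],[0,0,0,0,0,0,-1],[0,0,0,0,0,0,-1],[0,0,0,0,0,0,-1],[0,0,0,0,0,0,-1]]]'

```text
time_s: 34.2
ee_pos: [440.6, -9.8, 28.0]
tool_rot: [0.001, 0.618, 0.786, 0.0]
ft_force: [-0.3, 0.4, 7.0]
width: 51.6
```

Call:
send_rows --motion '[[[0,0,0,0,0,0,-1],[0,0,1,0,0,0,-1],[0,0,5,0,0,0,-1],[0,0,10,0,0,0,-1],[0,0,12,0,0,0,-1]]]'

```text
time_s: 34.83
ee_pos: [440.9, -9.9, 150.5]
tool_rot: [0.002, 0.618, 0.786, 0.001]
ft_force: [-0.5, -0.1, -0.5]
width: 51.1
```

Run:
```python
from h import *
for i in range(3): c=snap('side','s18.png'); s=state(); print(s['ee_pos'],s['width'])
cv2.imwrite('pics/s18z.png',cv2.resize(cv2.cvtColor(c['color'],cv2.COLOR_RGB2BGR)[80:260,140:360],None,fx=3,fy=3))
```

```text
[441.47226853  -9.98861064 151.79999423] 51.33359078124708
[441.16963527  -9.94597906 149.78510314] 51.62779126211489
[440.47361937  -9.81624599 148.16852056] 51.35941316546393
```

View pics/s18z.png

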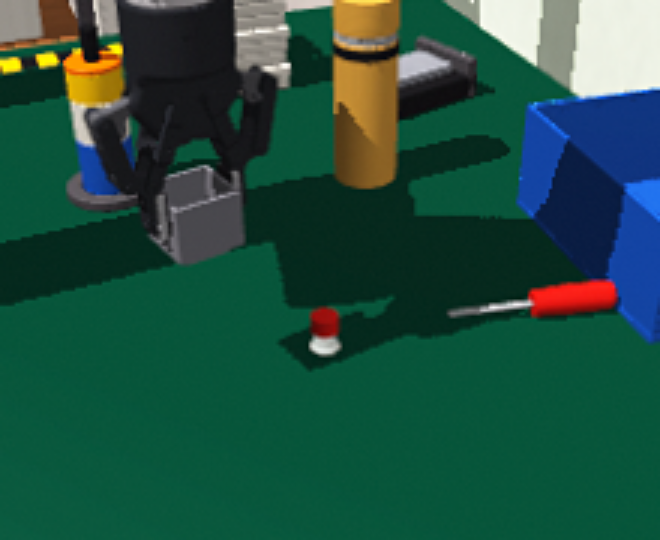

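Call:
send_rows --motion '[[[0,-4,0,0,0,0,-1],[-0.4,-10,0,0,0,0,-1],[-0.8,-16,0,0,0,0,-1],[-1,-22,0,0,0,0,-1],[-1.2,-28,0,0,0,0,-1]]]'

```text
time_s: 35.6
ee_pos: [427.2, -291.3, 145.8]
tool_rot: [-0.001, 0.618, 0.786, 0.0]
ft_force: [2.4, 1.0, -1.8]
width: 50.9
```

Call:
send_rows --motion '[[[-0.2,-4,0,0,0,0,-1],[-0.2,-6.4,0,0,0,0,-1],[-0.2,-6.4,-3,0,0,0,-1],[-0.2,-6.4,-6,0,0,0,-1],[-0.2,-6.4,-8,0,0,0,-1]]]'

```text
time_s: 36.22
ee_pos: [425.6, -352.3, 65.2]
tool_rot: [-0.001, 0.618, 0.786, 0.0]
ft_force: [0.2, 0.7, 0.2]
width: 50.8
```

Call:
send_rows --motion '[[[0,0,-1,0,0,0,-1],[0,0,-2,0,0,0,-1],[0,0,-2.8,0,0,0,-1],[0,0,-3.2,0,0,0,-1],[0,0,-3.3,0,0,0,-1]]]'

```text
time_s: 36.85
ee_pos: [426.2, -353.8, 34.3]
tool_rot: [0.0, 0.618, 0.786, -0.0]
ft_force: [-0.8, -0.2, -1.3]
width: 51.3
```

Call:
send_rows --motion '[[[0,0,-0.1,0,0,0,-1],[0,0,-0.2,0,0,0,-1],[0,0,-0.2,0,0,0,-1],[0,0,-0.2,0,0,0,-1]]]'

```text
time_s: 37.35
ee_pos: [426.1, -353.8, 32.4]
tool_rot: [0.0, 0.618, 0.786, -0.0]
ft_force: [0.4, -0.4, -0.9]
width: 51.1
```

Call:
send_rows --motion '[[[0,0,-0.1,0,0,0,-1],[0,0,-0.1,0,0,0,-1],[0,0,-0.15,0,0,0,-1],[0,0,-0.15,0,0,0,-1]]]'

```text
time_s: 37.85
ee_pos: [426.2, -353.9, 32.0]
tool_rot: [0.001, 0.618, 0.786, -0.0]
ft_force: [-3.5, 3.8, 12.5]
width: 51.2
```

Call:
send_rows --motion '[[[0,0,0.05,0,0,0,0.3],[0,0,0.05,0,0,0,1],[0,0,0.05,0,0,0,1],[0,0,0.05,0,0,0,1]]]'

```text
time_s: 38.35
ee_pos: [426.1, -353.7, 31.1]
tool_rot: [-0.0, 0.618, 0.786, 0.0]
ft_force: [-0.2, -0.1, -0.2]
width: 85.2
```

Call:
send_rows --motion '[[[0,0,3,0,0,0,1],[0,0,8,0,0,0,1],[0,0,14,0,0,0,1],[0,0,20,0,0,0,1]]]'

```text
time_s: 38.85
ee_pos: [425.9, -353.5, 233.1]
tool_rot: [-0.0, 0.618, 0.786, 0.0]
ft_force: [0.5, -1.4, -0.1]
width: 85.3
```

Call:
send_rows --motion '[[[0,5,0,0,0,0,1],[0,11,0,0,0,0,1],[0,17,0,0,0,0,1],[0,22,0,0,0,0,1],[0,22,0,0,0,0,1]]]'

```text
time_s: 39.48
ee_pos: [425.7, -130.9, 231.7]
tool_rot: [0.0, 0.616, 0.787, 0.0]
ft_force: [0.2, -0.4, 0.6]
width: 85.6
```

Run:
```python
from h import *
c=snap('side','s19.png'); t=snap('top','t19.png'); s=state(); print(s['ee_pos'],s['time_s'],s['ft_force'])
a=cv2.cvtColor(c['color'],cv2.COLOR_RGB2BGR); b=cv2.cvtColor(t['color'],cv2.COLOR_RGB2BGR)
cv2.imwrite('pics/f19.png',np.hstack([cv2.resize(a,(400,300)),cv2.resize(b,(400,300))]))
for n,q in(('side',c),('top',t)):
    w=cloud(q); d=(abs(w[...,0]-426)<45)&(abs(w[...,1]+354)<45)&(w[...,2]>44)
    p=w[d]; print(n,len(p), cv2.minAreaRect(p[:,:2].astype(np.float32)) if len(p) else '',np.percentile(p[:,2],[5,50,95]) if len(p) else '')
    A=np.c_[p[:,:2]-[426,-354],np.ones(len(p))]; print(np.linalg.lstsq(A,p[:,2],rcond=None)[0])
    for nm,x,y,zl,zh,R in(('knob',425,339.5,150,190,25),('lid disc',425,339.5,136,150,34),('jar',540,-3,22,40,20)):
        m=(np.hypot(w[...,0]-x,w[...,1]-y)<R)&(w[...,2]>zl)&(w[...,2]<zh); g=w[m]
        if len(g)>4: print('  ',nm,len(g),np.round(cv2.minEnclosingCircle(g[:,:2].astype(np.float32))[0],1),np.percentile(g[:,2],[50,96]).round(1))
print(fitpot(c,(425.5,339.5),112,137,yellow),fitpot(c,(425.5,339.5),68,105,white),fitpot(c,(425.5,339.5),20,65,blue))
```

```text
[ 426.28233711 -133.4756365   231.49192773] 39.575 [0.04931823 0.01367595 0.12839639]
side 509 ((425.1795959472656, -353.222412109375), (51.98714828491211, 53.52838897705078), 13.682464599609375) [44.89914092 52.26304646 55.39945643]
[6.65423476e-03 2.36469800e-03 5.12105197e+01]
   knob 19 [425.4 339.5] [177.9 181.6]
   lid disc 15 [423.6 338.1] [142.9 146.9]
   jar 68 [541.   -3.7] [30.5 32.7]
top 133 ((423.4117431640625, -352.4658203125), (50.0600700378418, 53.0744743347168), 13.661517143249512) [45.63190912 52.90960887 58.03315669]
[-7.76670335e-03  1.64790993e-02  5.25276098e+01]
   knob 68 [422.6 339.9] [177.  181.8]
   lid disc 337 [421.9 340. ] [145.2 148.8]
   jar 62 [538.4  -2.3] [31.5 35. ]
(array([4.20912e+02, 3.38344e+02, 2.28000e-01, 2.12000e-01]), np.float64(134.9), 35) (array([ 4.28311e+02,  3.54843e+02,  2.35000e-01, -4.37000e-01]), np.float64(103.8), 3) (array([ 4.25218e+02,  3.39172e+02,  2.70000e-02, -4.00000e-03]), np.float64(59.0), 113)
```

View pics/f19.png

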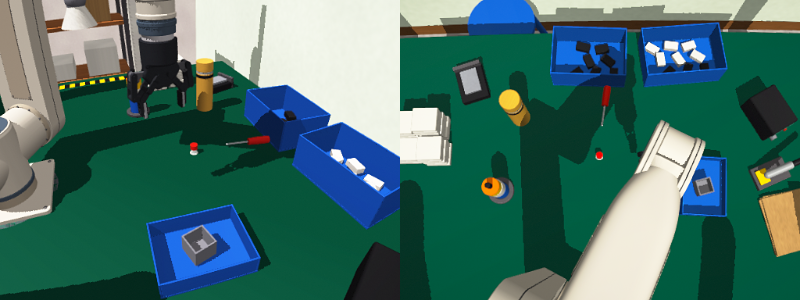

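Left view: square pot upright in the bin (200,243). Right view: lid and stack (490,187), with the jar, flask and screwdriver in place. Let the arm settle, then hand in.

Call:
send_rows --motion '[[[0,0,0,0,0,0,1],[0,0,0,0,0,0,1],[0,0,0,0,0,0,1]]]'

```text
time_s: 39.95
ee_pos: [426.1, -134.4, 231.1]
tool_rot: [-0.0, 0.618, 0.786, -0.0]
ft_force: [0.3, -0.1, -1.2]
width: 85.8
```

```bash
python3 -c "
from rig import *
print(close_job())"
```

```text
the job is handed in; nothing more can be done
None
```

I stacked the blue, white and yellow pots in the base, closed the stack with the orange lid, and stood the grey square pot upright near the middle of the returns bin. I handed the job in at about 40 s; no verdict is reported.

**Placing:** Each piece was lowered until a light contact force showed (about 6 to 13 N) before release. The pictures after each release show it flush on the one below.

**Last checks, stack:** The knob top measured about 182 mm (181 expected). The lid disc top measured 147 to 149 mm (147 expected). The stack centre was within about 4 mm of the base in both views.

**Last checks, square pot:** It measured at about (424, −353) mm, level within 0.02 rad, with the bin's centre at (426.5, −354) mm.

**Left alone:** The jar measured where it had been at the start. The flask and screwdriver I checked only by eye, and they look unmoved.

**Disagreements:**
- The two cameras differ by 2 to 3 mm in x.
- The white rim read about 2 mm low from the side camera.
- The final side-camera fits of the yellow and white pots were unusable because the gripper hid them, so I relied on the earlier unobstructed picture and the top view.

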